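Knock down the jig's stop pin and run the profile to the end stop

TASK

Pick up the mallet and knock the raised stop pin of the profile jig down with a brisk blow of the mallet (not a slow press, and not with the gripper) until it clicks and stays down. Put the mallet back on the rubber mat, and slide the aluminium profile along its channel, without lifting it out, over the sunken pin until it butts against the end stop. Leave the other things on the bench where they are.

Things in the scene. Friction and masses are not known exactly. Their poses are not given: they have to be found in the camera images.
- jig: Fixed dark steel jig, bed 100 (x) x 340 (y) x 30 mm high; origin at the centre of its underside, on the bench. A channel 46 mm wide runs along its whole y length, floor 30 mm above the origin, between aluminium rails 20 mm wide rising 8 mm above the floor. Two bores on the centre line, at y = +25 and +85 mm, hold the two stop pins; which pin is in which bore varies.
- pin_up (a joint): Raised steel stop pin, 24 mm in diameter: 0 = up, 30 mm above the channel floor; 0.031 = down, 1 mm below it. An over-centre spring resists with about 8 N at the top, fading to nothing at 0.018; short of that it springs up again, beyond it the spring snaps the pin down and holds it.
- pin_up_top (a point): Centre of the raised pin's flat top, moving with it. Hit it with the mallet's face at about 0.2 m/s or more and follow through at that speed to about 22 mm below its start (level with the rails); a blow that moves the pin slower than 0.08 m/s does not count.
- pin_down_top (a point): Centre of the top of the other stop pin, the same kind, already down 1 mm below the channel floor; it needs nothing.
- profile: Loose slotted aluminium profile 40 x 120 x 40 mm high, 0.19 kg, lying in the jig's channel with its length along its own y, on the side of the pins away from the end stop. Origin at the centre of its underside.
- mallet: Mallet of about 0.42 kg: upright black head, a cylinder 44 mm in diameter and 84 mm high, standing on one face, with a level wooden handle 26 x 26 mm in section, centred 42 mm above the origin, running to its -x from 22 to 148 mm from the head's axis. Origin at the centre of the lower striking face; z up.
- mallet_grip (a point): Point on the centre line of the mallet's handle, 55 mm from the head's axis and 42 mm above the lower face.
- mat: Fixed black rubber mat 200 (x) x 160 (y) x 4 mm on which the mallet starts; origin at the centre of its underside. It lies on the left or on the right of the jig.
- jig_stop (a point): Middle of the foot of the end stop's face, at the channel floor, on the jig's centre line at y = +155 mm. The stop is a dark steel bar across the bed's +y end, rising 35 mm above the floor; its face looks to the jig's -y.
Not all that is in view belongs to the job. What is shaped like the profile but green or purple is not meant.

How it is judged:
By the outcome, as a careful person would: the job done as asked, in the order asked, and still so for the second after the job is handed in, with the robot touching nothing.
It also fails if it takes over 58 s, if anything falls off the work surface, if the arm or the gripper's body presses on something with over 40 N, if the wrist force passes 120 N, or if a joint passes its speed limit or range.

ROBOT

A 6-joint arm with a two-finger parallel gripper is mounted at the origin on the work surface. World frame = base frame: x ahead of the robot, y to its left, z up, the work surface at z = 0. Lengths are in m, angles in degrees, forces in N, time in s.
With the tool pointing down it reaches from about 0.3 to 0.75 m from the base axis. Payload 8.5 kg.
Tool frame: the origin (TCP) lies at the very end of the fingers, on their centre line; the grasp point (between the pads) lies 19 mm behind it; z points along the fingers, y is the line along which they close (so a half turn about z gives the same grasp; the last joint's range is limited). The gripper opens to 85 mm and grips with 20 to 120 N. Pads are 22 mm wide; open, the fingers measure 114 mm over their backs; the gripper's body (76 mm by 85 mm) begins 54 mm behind the grasp point. The pads swing forward as they close: fully open they stand 13 mm farther back than shut.
Start: joints at [63.352, 21.807, 74.336, -0, 83.858, -12.336], TCP at [0.136, 0.533, 0.231] pointing down, gripper open.
Joint ranges: [-178.18, 178.18], [-50.72, 133.34], [12.68, 142.11], [-81.47, 261.47], [9.98, 163.14], [-165.26, 165.26]. Speed limits (degrees/s): [136.94, 136.94, 180, 180, 180, 180].

INTERFACE

Orientations are given as a 3x3 rotation matrix whose columns are the frame's x, y, z axes.
In Python, from rig import env gives the robot as it stands.
- The arm moves only by the tool move_arm, never from a script. Its argument "plan" is a list of rows, each a list of 7 numbers: the turn, a rotation vector about the tool's x, y, z in degrees, then the shift along the tool's x, y, z in cm, then the gripper command: -1 is shut, 1 is fully open, values between are in proportion. In form: [[ax, ay, az, tx, ty, tz, jaw], ...]. A call has 1 to 5 rows; each row is the pose to reach, as a shift and turn from the pose commanded when the call began, along the tool's axes at that moment; what a row does not reach only later rows make up. A row lasts 1/10 s, in which the tool goes at most 50 mm and 8.59 degrees, less where a joint would pass 70% of its speed; a pose out of reach is approached as far as the arm can. A call with a gripper value outside its range is refused whole. The fingers move at their own pace and stop on an object; "squeeze" is the grip in N (left out, the last holds). Time passes only in rows, so rows that repeat a pose let the fingers close. It gives the time, the measured TCP pose, the force, the opening and the grip force at its end, in the units of the state.
- env.observe(): the state, without advancing time (a new reading comes with each control period).
- env.get_image(name): name is "side" or "top"; returns a dict with "color" (480x640x3 uint8, red, green, blue), "fov_y" (degrees; the focal length in pixels is half the picture's height over the tangent of half this angle, whatever the lens; pixels are square), "cx", "cy" (the principal point, pixels), "R" (3x3) and "t" (3): a world point X has camera coordinates R X + t. Camera axes: x right, y down, z forward; pixel columns grow to the right and rows downward; lengths in m; the calibration is good to about 2 mm. A picture is of the moment at which its call begins. There is no depth.
- env.close_job(): hands the job in; it is judged then, once.
Trained networks look in a picture, given as the dict that the camera call returned (one of the last four; its "shot" number tells which), for a name from the list of things; names that differ only in an ending like _2 or _b are one class to them, and where a whole thing is asked for, a point or a joint stands for the part that bears it (a point fixed in the world has none). Each returns a list of dicts, best first, with "conf" (0 to 1); they miss things now and then, are a little off and sometimes report something else, mostly with a low value. They report only what shows in the picture. A call takes as long as a camera call. They do not tell look-alikes from the thing itself.
- env.outline_of(target, picture): "mask" (480x640 bool, what is visible of it) and "bbox" ([centre column, centre row, width, height] in pixels, round what is visible of it).
- env.tip_of(target, picture): "pixel" ([column, row] in pixels: a listed point, or the origin of a listed thing).
The state is a dict: "time_s": time; "q": joint angles; "qvel": joint speeds; "joint_efforts": joint torques, N m; "position": TCP position; "tool_rot": TCP orientation; "ft_force": force on the tool from outside, world axes, zero at the start; "wrist_torque": the same for the moment, N m; "grip_width": finger opening in m; "gripper_force": force on a finger pad.
Only numpy, scipy, OpenCV 4.12 (cv2) and the standard library are available. Lean on these libraries where they do the work, as an engineer would, in place of code of your own. Each camera call takes 0.05 s, during which the arm holds its last target. There are 200 camera calls.

## Working session

There is one attempt and no reset: what is moved stays moved. The work goes in short steps, Python scripts to look and compute and a tool call to move; the robot and the scene stay as the last step left them, time stands still between calls to the robot, and variables do not carry over. Pictures are saved under pics/ and viewed, at most 10 in all, crops included, and the job is handed in when it is done.

Besides the shell and the picture viewer there is one more tool, called as name([rows], argument=value, ...), one row to a line, values as JSON. move_arm: Moves the arm, as the interface text tells. Its arguments: {"type":"object","properties":{"plan":{"type":"array"},"squeeze":{"type":"number"}},"required":["plan"]}

```bash
mkdir -p pics; cat > h.py <<'E'
import numpy as np, cv2
from rig import env
def ray(p,px):
    f=p["color"].shape[0]/2/np.tan(np.radians(p["fov_y"])/2)
    R=np.array(p["R"]);t=np.array(p["t"])
    d=R.T@np.array([(px[0]-p["cx"])/f,(px[1]-p["cy"])/f,1.]);return -R.T@t,d
def at_z(p,px,z):
    o,d=ray(p,px);return (o+d*(z-o[2])/d[2]).round(4)
def tri(a,pa,b,pb):
    o1,d1=ray(a,pa);o2,d2=ray(b,pb)
    A=np.array([d1,-d2]).T;s=np.linalg.lstsq(A,o2-o1,rcond=None)[0]
    x=o1+s[0]*d1;y=o2+s[1]*d2;return ((x+y)/2).round(4),round(float(np.linalg.norm(x-y)),4)
def proj(p,X):
    f=p["color"].shape[0]/2/np.tan(np.radians(p["fov_y"])/2)
    c=np.array(p["R"])@X+np.array(p["t"]);return np.array([p["cx"]+f*c[0]/c[2],p["cy"]+f*c[1]/c[2]])
def save(p,n,crop=None,k=1):
    im=p["color"][:,:,::-1]
    if crop: im=im[crop[1]:crop[3],crop[0]:crop[2]]
    cv2.imwrite("pics/"+n,cv2.resize(im,None,fx=k,fy=k))
E
python3 - <<'E'
from h import *
T=env.get_image("top");S=env.get_image("side")
save(T,"t0.png");save(S,"s0.png")
for n in "jig pin_up_top pin_down_top profile mallet mallet_grip mat jig_stop".split():
    a=env.tip_of(n,T);b=env.tip_of(n,S)
    print(n,[(np.round(x["pixel"],1).tolist(),round(x["conf"],2)) for x in a[:3]],[(np.round(x["pixel"],1).tolist(),round(x["conf"],2)) for x in b[:3]])
    if a and b: print("   ",tri(T,a[0]["pixel"],S,b[0]["pixel"]))
o=env.observe();print(o["position"],np.round(o["tool_rot"],3))
E
```

```text
jig [([298.3, 222.8], 0.92)] [([333.6, 256.2], 0.83)]
    (array([0.5699, 0.0267, 0.0123]), 0.0004)
pin_up_top [([288.9, 216.2], 0.57)] [([331.1, 240.5], 0.51)]
    (array([0.5726, 0.045 , 0.0535]), 0.0069)
pin_down_top [([255.1, 210.5], 0.5)] [([331.1, 230.8], 0.4)]
    (array([0.5953, 0.1158, 0.0182]), 0.0007)
profile [([346.0, 228.4], 0.75), ([159.4, 396.5], 0.71)] [([185.5, 218.9], 0.93), ([338.0, 279.7], 0.64), ([324.2, 381.5], 0.57)]
    (array([ 0.353 , -0.0656,  0.3607]), 0.2881)
mallet [([460.4, 289.2], 0.58)] [([324.2, 374.5], 0.56)]
    (array([ 0.4282, -0.3056,  0.0037]), 0.0006)
mallet_grip [([461.7, 314.3], 0.91)] [([301.0, 366.5], 0.88)]
    (array([ 0.3772, -0.2956,  0.045 ]), 0.0015)
mat [([467.7, 291.9], 0.74)] [([322.7, 376.8], 0.69)]
    (array([ 0.4212, -0.3172,  0.0152]), 0.0018)
jig_stop [([221.5, 207.1], 0.58)] [([326.1, 215.1], 0.68)]
    (array([0.6047, 0.1858, 0.0144]), 0.0006)
[0.13595831 0.53291694 0.23132554] [[-0.969  0.247 -0.   ]
 [ 0.247  0.969 -0.   ]
 [ 0.    -0.    -1.   ]]
```

View pics/t0.png

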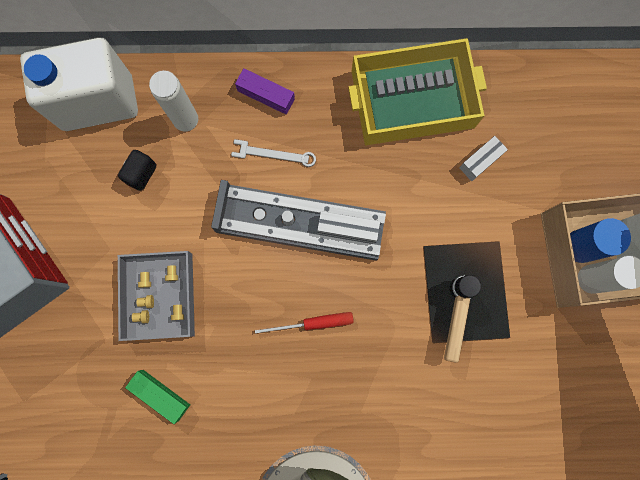

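View pics/s0.png

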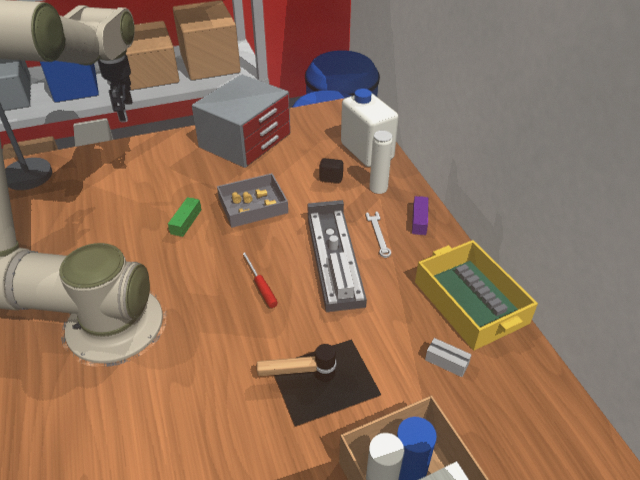

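Top view: the jig lies with its end stop at the left (221,207), the raised pin at (288,216), the sunken pin at (260,214) and the profile in the channel at (348,222). The mallet is on the mat at (467,287). Three profile-shaped things do not fit: green (157,397), purple (265,90) and a short loose aluminium piece outside the jig (484,158). The one meant is the piece in the channel. I'll confirm that in one crop with a model overlay.

```bash
cat > m.py <<'E'
from h import *
from scipy.optimize import least_squares
T=env.get_image("top");S=env.get_image("side")
def px(n,p):
    a=env.tip_of(n,p);return a[0]["pixel"] if a else None
pts={"jig":(0,0,0),"jig_stop":(0,.155,.03),"pin_up_top":(0,.025,.06),"pin_down_top":(0,.085,.029)}
obs=[(p,X,px(n,p)) for n,X in pts.items() for p in (T,S)]
# outline centre of jig: skip
def W(q,X):
    c,s=np.cos(q[2]),np.sin(q[2]);return np.array([q[0]+c*X[0]-s*X[1],q[1]+s*X[0]+c*X[1],X[2]])
r=lambda q:np.concatenate([proj(p,W(q,X))-o for p,X,o in obs if o is not None])
q=least_squares(r,[.575,.03,-.17],loss="soft_l1").x
print("jig",q[:2].round(4),np.degrees(q[2]).round(2),r(q).round(1))
mp=[((0,0,.004),"mallet"),((-.055,0,.046),"mallet_grip")]
mo=[(p,X,px(n,p)) for X,n in mp for p in (T,S)]
rm=lambda q:np.concatenate([proj(p,W(q,X))-o for p,X,o in mo if o is not None])
m=least_squares(rm,[.43,-.3,0],loss="soft_l1").x
print("mallet",m[:2].round(4),np.degrees(m[2]).round(2),rm(m).round(1))
def poly(im,p,q,Xs,col,k,o):
    P=np.array([(proj(p,W(q,X))-o)*k+k/2 for X in Xs]);cv2.polylines(im,[P.round().astype(int)],True,col,1,cv2.LINE_AA)
def rect(x0,x1,y0,y1,z): return [(x0,y0,z),(x1,y0,z),(x1,y1,z),(x0,y1,z)]
def circ(x,y,z,r): return [(x+r*np.cos(a),y+r*np.sin(a),z) for a in np.linspace(0,6.28,30)]
def panel(p,x0,y0,x1,y1,k):
    im=cv2.resize(p["color"][y0:y1,x0:x1,::-1],None,fx=k,fy=k,interpolation=cv2.INTER_CUBIC);o=np.array([x0,y0])
    poly(im,p,q,rect(-.05,.05,-.17,.17,.03),(0,255,0),k,o);poly(im,p,q,rect(-.023,.023,-.17,.155,.038),(255,255,0),k,o)
    poly(im,p,q,circ(0,.025,.06,.012),(0,0,255),k,o);poly(im,p,q,circ(0,.085,.029,.012),(0,0,255),k,o)
    poly(im,p,m,circ(0,0,.088,.022),(0,0,255),k,o);poly(im,p,m,rect(-.148,-.022,-.013,.013,.059),(0,255,0),k,o)
    return im
A=panel(T,205,165,405,275,4);B=panel(S,250,195,390,415,2.5)
C=panel(T,415,235,515,370,3)
cv2.imwrite("pics/ov1.png",A)
h=max(B.shape[0],C.shape[0]);pad=lambda i:cv2.copyMakeBorder(i,0,h-i.shape[0],0,0,0)
cv2.imwrite("pics/ov2.png",np.hstack([pad(B),pad(C)]))
E
python3 m.py
```

```text
jig [0.5739 0.0211] -7.85 [-1.4  0.   0.4  2.9  0.1 -1.1 -0.3  0.8  2.1 -3.6  2.6 -0.3 -1.6  0.8]
mallet [ 0.4281 -0.3017] -9.34 [ 1.4 -1.   0.1 -2.6  0.6  0.5 -1.1 -0.8]
```

View pics/ov1.png

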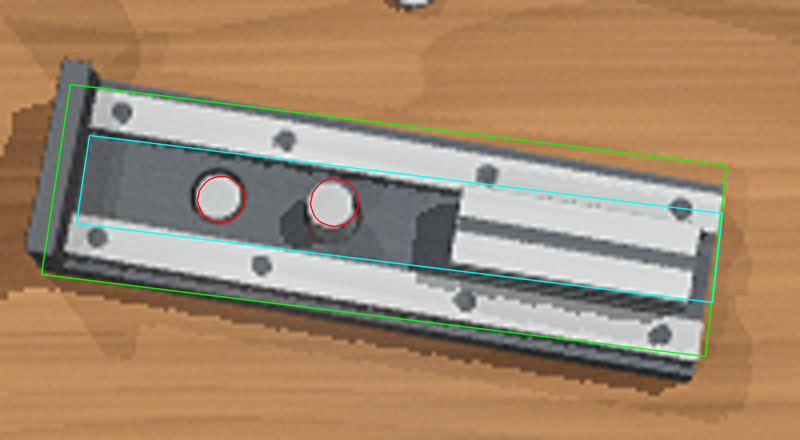

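View pics/ov2.png

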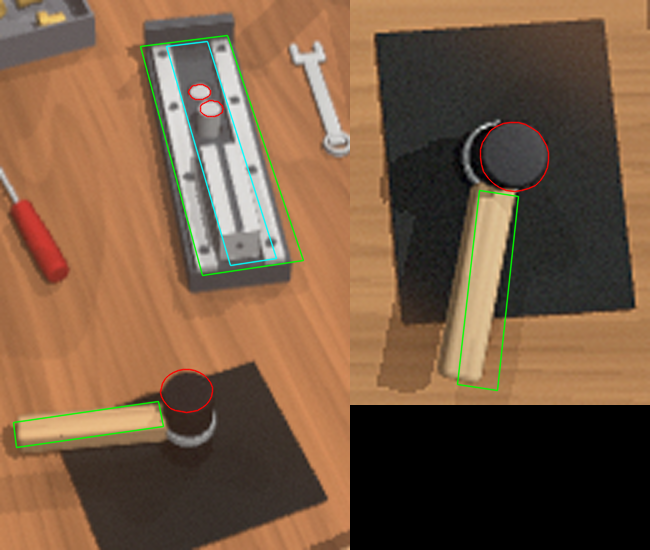

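The overlays confirm the pin tops and the mallet head. The profile meant is the one in the channel, crop x 455–710. The jig and handle yaws are slightly off, so I'll correct them from the rail screws and the handle ends.

```bash
python3 - <<'E'
from h import *
T=env.get_image("top")
c=lambda x,y:(x/4+205,y/4+165)
up=[at_z(T,c(*p),.039) for p in [(122,112),(285,140),(487,175),(680,209)]]
lo=[at_z(T,c(*p),.039) for p in [(97,237),(262,265),(465,300),(659,334)]]
d=(up[0]-up[3])+(lo[0]-lo[3]);d=d/np.linalg.norm(d);print("jig y",d.round(4),np.degrees(np.arctan2(-d[0],d[1])),np.mean(up+lo,axis=0),"rail sep",np.mean(up,axis=0)-np.mean(lo,axis=0))
pin=at_z(T,c(332,204),.06);pd=at_z(T,c(218.5,198),.029);print("pins",pin,pd,np.linalg.norm((pin-pd)[:2]),"jig from pin",pin-.025*d)
print("profile top ends",at_z(T,c(458,222),.07),at_z(T,c(698,263),.07))
a=at_z(T,(463.3,298.3),.059);b=at_z(T,(452.3,361.7),.059);u=(a-b)/np.linalg.norm(a-b);print("handle",a,b,u,np.degrees(np.arctan2(u[1],u[0])))
head=at_z(T,((514.5-350)/3+415,156/3+235),.088);print("head",head,"grip",head-.055*u)
o=env.observe();g=head-.055*u;g[2]=.046-.019
print("tool delta cm above grip",(np.array(o["tool_rot"]).T@(g-o["position"])*100).round(2))
E
```

```text
jig y [0.185  0.9827 0.    ] -10.661725340386207 [0.5701125 0.021625  0.039    ] rail sep [ 0.064325 -0.0121    0.      ]
pins [0.5753 0.0459 0.06  ] [0.585  0.1054 0.029 ] 0.06028548747418402 jig from pin [0.57067475 0.02133158 0.06      ]
profile top ends [ 0.5636 -0.0167  0.07  ] [ 0.5416 -0.1348  0.07  ]
handle [ 0.4073 -0.2967  0.059 ] [ 0.2858 -0.2693  0.059 ] [ 0.97550217 -0.21998979  0.        ] -12.708433356179535
head [ 0.4274 -0.303   0.088 ] grip [ 0.37374738 -0.29090056  0.088     ]
tool delta cm above grip [-43.4  -73.95  20.43]
```

move_arm([
  [0,0,0,-37,-30,3,1],
  [0,0,0,-37,-30,3,1],
  [0,0,0,-37,-30,3,1],
  [0,0,0,-37,-30,3,1],
  [0,0,0,-37,-30,3,1],
], squeeze=120)

```text
time_s: 2.15
position: [0.2856, 0.3311, 0.2157]
tool_rot: [[-0.969, 0.247, 0.001], [0.247, 0.969, 0.0], [-0.0, 0.001, -1.0]]
ft_force: [1.1, -0.2, -0.1]
grip_width: 0.085
gripper_force: 0.0
```

move_arm([
  [0,0,0,-20,-24,1,1],
  [0,0,0,-20,-24,1,1],
  [0,0,0,-20,-24,1,1],
  [0,0,0,-20,-24,1,1],
  [0,0,0,-20,-24,1,1],
])

```text
time_s: 2.65
position: [0.3929, 0.1052, 0.2079]
tool_rot: [[-0.969, 0.247, 0.001], [0.247, 0.969, 0.0], [-0.001, 0.0, -1.0]]
ft_force: [1.2, 1.8, -0.2]
grip_width: 0.0858
gripper_force: 0.0
```

move_arm([
  [0,0,0,-8,-39,4,1],
  [0,0,0,-8,-39,4,1],
  [0,0,0,-8,-39,4,1],
  [0,0,0,-8,-39,4,1],
  [0,0,0,-8,-39,4,1],
])

```text
time_s: 3.15
position: [0.3802, -0.1434, 0.1827]
tool_rot: [[-0.969, 0.248, 0.001], [0.248, 0.969, -0.0], [-0.001, -0.0, -1.0]]
ft_force: [0.9, 0.7, 0.7]
grip_width: 0.0852
gripper_force: 0.0
```

```bash
cat > d.py <<'E'
import sys,numpy as np
from rig import env
o=env.observe();g=np.array([float(v) for v in sys.argv[1:4]])
print("t",o["time_s"],"pos",np.round(o["position"],4),"delta cm",(np.array(o["tool_rot"]).T@(g-o["position"])*100).round(2),np.round(o["ft_force"],1),"w",round(o["grip_width"],4),"q",np.round(o["q"],0))
E
python3 d.py .3737 -.2909 .027
```

```text
t 3.15 pos [ 0.3802 -0.1434  0.1827] delta cm [ -3.01 -14.45  15.58] [0.9 0.7 0.7] w 0.0852 q [ -37.   10.  100.    0.   70. -113.]
```

move_arm([
  [0,0,-1.5,-1,-5,1,1],
  [0,0,-1.5,-3,-12,4,1],
  [0,0,-1.5,-3,-13,6,1],
  [0,0,-1.5,-3,-13,6,1],
])

```text
time_s: 3.55
position: [0.3764, -0.2777, 0.1194]
tool_rot: [[-0.974, 0.226, -0.003], [0.226, 0.974, 0.003], [0.004, 0.002, -1.0]]
ft_force: [0.6, 0.0, 0.4]
grip_width: 0.0856
gripper_force: 0.0
```

```bash
python3 d.py .3737 -.2909 .027
```

```text
t 3.55 pos [ 0.3764 -0.2777  0.1194] delta cm [-0.07 -1.36  9.24] [0.6 0.  0.4] w 0.0856 q [ -51.   21.   97.   -0.   62. -128.]
```

move_arm([
  [0,0,0,0,-1,3,1],
  [0,0,0,0,-1,6,1],
  [0,0,0,0,-1,8,1],
  [0,0,0,0,-1,8,1],
  [0,0,0,0,-1,8,1],
])

```text
time_s: 4.05
position: [0.3757, -0.2843, 0.0434]
tool_rot: [[-0.975, 0.221, 0.0], [0.221, 0.975, -0.0], [-0.0, -0.0, -1.0]]
ft_force: [-0.3, -0.5, 0.6]
grip_width: 0.0852
gripper_force: 0.0
```

```bash
python3 d.py .3737 -.2909 .027
```

```text
t 4.05 pos [ 0.3757 -0.2843  0.0434] delta cm [ 0.05 -0.69  1.64] [-0.3 -0.5  0.6] w 0.0852 q [ -52.   28.  102.    0.   50. -129.]
```

move_arm([
  [0,0,0,0,-0.7,1.6,1],
  [0,0,0,0,-0.7,1.6,1],
  [0,0,0,0,-0.7,1.6,-1],
  [0,0,0,0,-0.7,1.6,-1],
  [0,0,0,0,-0.7,1.6,-1],
])

```text
time_s: 4.55
position: [0.3741, -0.2912, 0.0274]
tool_rot: [[-0.975, 0.222, 0.001], [0.222, 0.975, -0.001], [-0.001, -0.001, -1.0]]
ft_force: [0.1, 0.6, -0.6]
grip_width: 0.0441
gripper_force: 0.0
```

move_arm([
  [0,0,0,0,0,0,-1],
  [0,0,0,0,0,0,-1],
  [0,0,0,0,0,0,-1],
])

```text
time_s: 4.85
position: [0.374, -0.2912, 0.0272]
tool_rot: [[-0.975, 0.222, 0.001], [0.222, 0.975, -0.001], [-0.001, -0.0, -1.0]]
ft_force: [-0.5, 1.3, 6.3]
grip_width: 0.0244
gripper_force: 116.0
```

```bash
python3 d.py .3737 -.2909 .027
```

```text
t 4.85 pos [ 0.374  -0.2912  0.0272] delta cm [0.03 0.03 0.02] [-0.5  1.3  6.3] w 0.0244 q [ -52.   30.  102.    0.   48. -129.]
```

move_arm([
  [0,0,0,0,0,-2,-1],
  [0,0,0,0,0,-5,-1],
  [0,0,0,0,0,-9,-1],
  [0,0,0,0,2,-13,-1],
  [0,0,0,0,6,-14,-1],
])

```text
time_s: 5.35
position: [0.388, -0.2345, 0.17]
tool_rot: [[-0.974, 0.225, 0.004], [0.225, 0.974, -0.005], [-0.005, -0.004, -1.0]]
ft_force: [1.6, 0.2, -5.2]
grip_width: 0.0246
gripper_force: 117.8
```

```bash
python3 d.py .5217 .0581 .153
```

```text
t 5.35 pos [ 0.388  -0.2345  0.17  ] delta cm [-6.44 31.53  1.61] [ 1.6  0.2 -5.2] w 0.0246 q [ -46.   16.   95.   -0.   69. -123.]
```

move_arm([
  [0,0,0,-1,5,0,-1],
  [0,0,0,-2,10,0,-1],
  [0,0,0,-3,15,0,-1],
  [0,0,0,-4,19.8,0,-1],
  [0,0,0,-5,24.6,0,-1],
])

```text
time_s: 5.85
position: [0.4899, -0.0026, 0.1663]
tool_rot: [[-0.975, 0.222, -0.001], [0.222, 0.975, 0.0], [0.001, -0.0, -1.0]]
ft_force: [1.7, -1.6, -3.4]
grip_width: 0.0243
gripper_force: 117.8
```

move_arm([
  [0,0,0,-1,4,0,-1],
  [0,0,0,-1.3,5.8,1,-1],
  [0,0,0,-1.3,5.8,1,-1],
  [0,0,0,-1.3,5.8,1,-1],
])

```text
time_s: 6.25
position: [0.5149, 0.0489, 0.156]
tool_rot: [[-0.975, 0.221, -0.002], [0.221, 0.975, 0.0], [0.002, -0.0, -1.0]]
ft_force: [-0.5, -0.2, -4.8]
grip_width: 0.0242
gripper_force: 117.9
```

```bash
python3 d.py .5217 .0581 .125
python3 - <<'E'
from h import *
T=env.get_image("top");S=env.get_image("side")
k=3
a=cv2.resize(T["color"][150:290,200:400,::-1],None,fx=2,fy=2);b=cv2.resize(S["color"][150:310,240:400,::-1],None,fx=2.4,fy=2.4)
h=max(a.shape[0],b.shape[0]);pad=lambda i:cv2.copyMakeBorder(i,0,h-i.shape[0],0,0,0)
cv2.imwrite("pics/st.png",np.hstack([pad(a),pad(b)]))
for n in ("mallet","mallet_grip"):
    x=env.tip_of(n,T);y=env.tip_of(n,S);print(n,x[:1] and (x[0]["pixel"],x[0]["conf"]),y[:1] and (y[0]["pixel"],y[0]["conf"]))
    if x and y: print(tri(T,x[0]["pixel"],S,y[0]["pixel"]))
E
```

```text
t 6.25 pos [0.5149 0.0489 0.156 ] delta cm [-0.47  1.05  3.1 ] [-0.5 -0.2 -4.8] w 0.0242 q [ -8.  23.  87.  -0.  71. -85.]
mallet [] ([332.3, 220.8], 0.58)
mallet_grip ([284.9, 237.3], 0.65) ([312.9, 211.5], 0.75)
(array([0.5181, 0.0467, 0.1663]), 0.0043)
```

View pics/st.png

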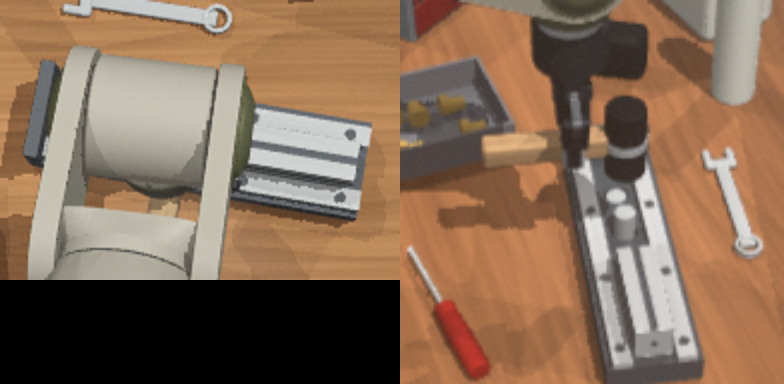

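The picture shows the mallet held level and upright, with its head at crop (625,140) above and slightly short of the raised pin at (624,215). I'll trim the position, then strike.

move_arm([
  [0,0,0,-0.5,1,1.5,-1],
  [0,0,0,-0.5,1,2.5,-1],
  [0,0,0,-0.5,1,2.5,-1],
  [0,0,0,-0.5,1,2.5,-1],
])

```text
time_s: 6.95
position: [0.5224, 0.0575, 0.1311]
tool_rot: [[-0.975, 0.222, -0.001], [0.222, 0.975, 0.0], [0.001, -0.0, -1.0]]
ft_force: [0.3, -0.0, -3.0]
grip_width: 0.0245
gripper_force: 117.7
```

```bash
python3 d.py .5217 .0581 .061
```

```text
t 6.95 pos [0.5224 0.0575 0.1311] delta cm [0.08 0.05 7.01] [ 0.3 -0.  -3. ] w 0.0245 q [ -7.  25.  87.  -0.  68. -84.]
```

move_arm([
  [0,0,0,0,0,3.5,-1],
  [0,0,0,0,0,7.1,-1],
  [0,0,0,0,0,7.1,-1],
  [0,0,0,0,0,4,-1],
  [0,0,0,0,0,-1,-1],
])

```text
time_s: 7.45
position: [0.5213, 0.0575, 0.1418]
tool_rot: [[-0.975, 0.222, -0.006], [0.222, 0.975, 0.001], [0.006, -0.001, -1.0]]
ft_force: [1.4, -0.2, -3.7]
grip_width: 0.0246
gripper_force: 120.3
```

move_arm([
  [0,0,0,0,0,-2,-1],
  [0,0,0,0.8,-4,-3,-1],
  [0,0,0,1.6,-8.8,-3,-1],
  [0,0,0,2.5,-13.6,-3,-1],
  [0,0,0,3.4,-18,-3,-1],
])

```text
time_s: 7.95
position: [0.4486, -0.1121, 0.1735]
tool_rot: [[-0.975, 0.221, 0.002], [0.221, 0.975, -0.001], [-0.002, -0.001, -1.0]]
ft_force: [0.1, -0.4, -4.4]
grip_width: 0.0243
gripper_force: 120.8
```

```bash
python3 d.py .374 -.2912 .0272
python3 - <<'E'
from h import *
T=env.get_image("top");S=env.get_image("side")
a=cv2.resize(T["color"][165:275,205:405,::-1],None,fx=2,fy=2);b=cv2.resize(S["color"][180:320,280:400,::-1],None,fx=3,fy=3)
h=max(a.shape[0],b.shape[0]);pad=lambda i:cv2.copyMakeBorder(i,0,h-i.shape[0],0,0,0)
cv2.imwrite("pics/st2.png",np.hstack([pad(a),pad(b)]))
E
```

```text
t 7.95 pos [ 0.4486 -0.1121  0.1735] delta cm [  3.33 -19.11  14.64] [ 0.1 -0.4 -4.4] w 0.0243 q [ -29.   16.   93.   -0.   70. -106.]
```

View pics/st2.png

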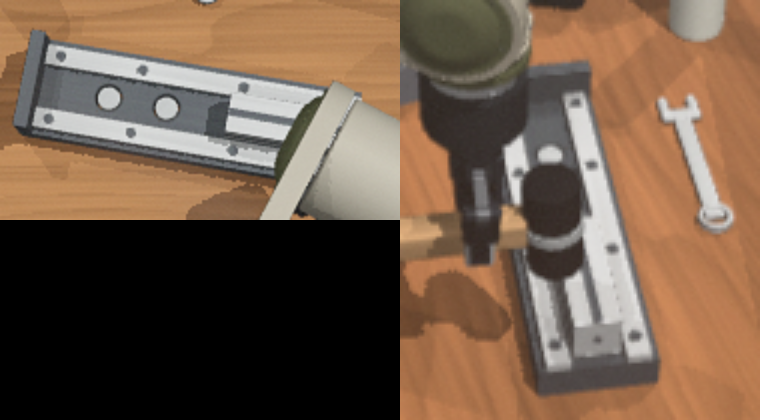

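Both pins, at crop (108,97) and (166,108), now lie flush with no side wall or shadow, so the pin has clicked down. I'll return the mallet to its place.

move_arm([
  [0,0,0,0.8,-4.8,0,-1],
  [0,0,0,1.6,-9.6,1,-1],
  [0,0,0,2.5,-14.4,3,-1],
  [0,0,0,3.3,-18.5,6,-1],
  [0,0,0,3.3,-19,9,-1],
])

```text
time_s: 8.55
position: [0.3747, -0.2927, 0.0828]
tool_rot: [[-0.974, 0.225, 0.003], [0.225, 0.974, -0.005], [-0.004, -0.004, -1.0]]
ft_force: [1.3, 0.3, -4.7]
grip_width: 0.0245
gripper_force: 121.0
```

```bash
python3 d.py .374 -.2912 .0275
```

```text
t 8.55 pos [ 0.3747 -0.2927  0.0828] delta cm [0.12 0.15 5.53] [ 1.3  0.3 -4.7] w 0.0245 q [ -52.   24.   99.   -0.   56. -129.]
```

move_arm([
  [0,0,0,0.1,0.1,2.5,-1],
  [0,0,0,0.1,0.1,4.3,-1],
  [0,0,0,0.1,0.1,4.8,-1],
  [0,0,0,0.1,0.1,5.2,-1],
  [0,0,0,0.1,0.1,5.2,-1],
])

```text
time_s: 9.05
position: [0.375, -0.2875, 0.0305]
tool_rot: [[-0.975, 0.221, 0.001], [0.221, 0.975, -0.001], [-0.001, -0.001, -1.0]]
ft_force: [0.6, 0.1, -3.7]
grip_width: 0.0245
gripper_force: 120.8
```

```bash
python3 d.py .374 -.2912 .0275
```

```text
t 9.05 pos [ 0.375  -0.2875  0.0305] delta cm [ 0.02 -0.38  0.3 ] [ 0.6  0.1 -3.7] w 0.0245 q [ -52.   29.  102.   -0.   48. -129.]
```

move_arm([
  [0,0,0,0,-0.3,0.2,-1],
  [0,0,0,0,-0.3,0.3,-1],
  [0,0,0,0,-0.3,0.3,-1],
])

```text
time_s: 9.35
position: [0.3739, -0.2904, 0.0269]
tool_rot: [[-0.975, 0.222, 0.0], [0.222, 0.975, -0.0], [-0.0, -0.0, -1.0]]
ft_force: [0.0, 0.9, -4.6]
grip_width: 0.0242
gripper_force: 120.8
```

```bash
python3 d.py .374 -.2912 .0275
```

```text
t 9.35 pos [ 0.3739 -0.2904  0.0269] delta cm [-0.03 -0.08 -0.06] [ 0.   0.9 -4.6] w 0.0242 q [ -52.   30.  102.   -0.   48. -129.]
```

move_arm([
  [0,0,0,0,0,0.1,-1],
  [0,0,0,0,0,0.1,-1],
])

```text
time_s: 9.55
position: [0.3738, -0.2902, 0.0256]
tool_rot: [[-0.975, 0.222, -0.0], [0.222, 0.975, 0.0], [0.0, 0.0, -1.0]]
ft_force: [-0.6, -0.3, -3.1]
grip_width: 0.0246
gripper_force: 120.8
```

move_arm([
  [0,0,0,0,0,0.1,-1],
  [0,0,0,0,0,0.1,-1],
])

```text
time_s: 9.75
position: [0.3738, -0.2902, 0.0251]
tool_rot: [[-0.975, 0.222, 0.0], [0.222, 0.975, -0.0], [-0.0, -0.0, -1.0]]
ft_force: [-2.2, 1.8, 4.4]
grip_width: 0.0242
gripper_force: 122.6
```

Force has turned to +4.4 N, so the mallet is on the mat. Release and lift.

move_arm([
  [0,0,0,0,0,0,0],
  [0,0,0,0,0,0,1],
  [0,0,0,0,0,0,1],
  [0,0,0,0,0,0,1],
  [0,0,0,0,0,0,1],
])

```text
time_s: 10.25
position: [0.3739, -0.2903, 0.0246]
tool_rot: [[-0.975, 0.222, 0.0], [0.222, 0.975, -0.0], [-0.0, -0.0, -1.0]]
ft_force: [0.9, -0.2, 0.3]
grip_width: 0.0857
gripper_force: 0.0
```

move_arm([
  [0,0,0,0,0,-2,1],
  [0,0,0,0,0,-6,1],
  [0,0,0,0,0,-11,1],
  [0,0,0,0,2,-15,-1],
  [0,0,0,0,4,-16,-1],
])

```text
time_s: 10.75
position: [0.3837, -0.252, 0.1887]
tool_rot: [[-0.975, 0.223, 0.005], [0.223, 0.975, -0.006], [-0.006, -0.004, -1.0]]
ft_force: [0.6, 0.5, -0.6]
grip_width: 0.0587
gripper_force: 0.0
```

```bash
python3 - <<'E'
from h import *
j=np.array([.185,.9827,0]);
# start point: profile -y end underside/top end (from top face ends) minus 30 mm; TCP z .046
e=np.array([.5416,-.1348,0]);s=e-.032*j;s[2]=.046
o=env.observe();R=np.array(o["tool_rot"]);print(s,"delta",(R.T@(s-o["position"])*100).round(2),"j in tool",(R.T@j).round(3),o["position"],o["grip_width"])
T=env.get_image("top");S=env.get_image("side")
for n in ("mallet","mallet_grip"):
    x=env.tip_of(n,T);y=env.tip_of(n,S)
    print(n,x[:1] and x[0]["pixel"],y[:1] and y[0]["pixel"])
a=cv2.resize(T["color"][160:380,380:530,::-1],None,fx=2,fy=2);b=cv2.resize(S["color"][190:430,240:400,::-1],None,fx=2,fy=2)
h=max(a.shape[0],b.shape[0]);pad=lambda i:cv2.copyMakeBorder(i,0,h-i.shape[0],0,0,0)
cv2.imwrite("pics/m2.png",np.hstack([pad(a),pad(b)]))
E
```

```text
[ 0.53568   -0.1662464  0.046    ] delta [-12.82  11.8   14.3 ] j in tool [ 0.038  0.999 -0.005] [ 0.38370865 -0.25197886  0.18866797] 0.05868781509092858
mallet [226.7, 207.1] [325.1, 375.0]
mallet_grip [459.0, 314.7] []
```

View pics/m2.png

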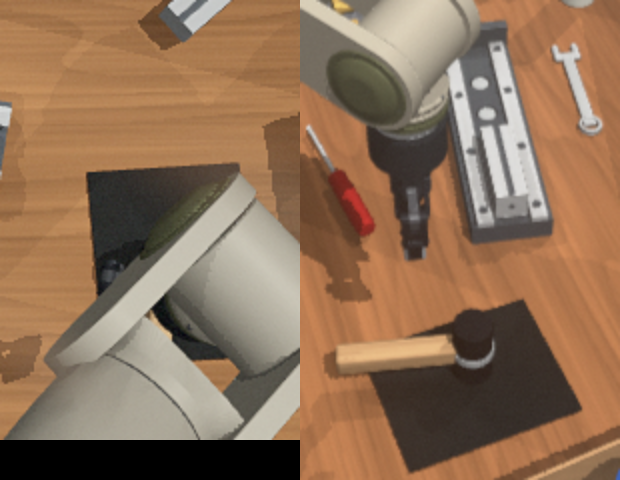

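The mallet stands upright on the mat at crop (475,345). Next I'll move behind the profile with the fingers shut.

move_arm([
  [0,0,0,-3,2.5,1,-1],
  [0,0,0,-6,5,3,-1],
  [0,0,0,-9,7.5,5,-1],
  [0,0,0,-12,10,7,-1],
  [0,0,0,-12.8,11,9,-1],
])

```text
time_s: 11.55
position: [0.534, -0.1715, 0.0922]
tool_rot: [[-0.975, 0.22, -0.001], [0.22, 0.975, 0.001], [0.001, 0.001, -1.0]]
ft_force: [0.7, -0.7, 0.2]
grip_width: -0.0001
gripper_force: 0.0
```

```bash
python3 d.py .5357 -.1662 .046
```

```text
t 11.55 pos [ 0.534  -0.1715  0.0922] delta cm [-0.05  0.55  4.62] [ 0.7 -0.7  0.2] w -0.0001 q [ -30.   31.   84.    0.   65. -107.]
```

move_arm([
  [0,0,0,0,0,2,-1],
  [0,0,0,0,0,4,-1],
  [0,0,0,0,0,4.6,-1],
  [0,0,0,0,0,4.6,-1],
])

```text
time_s: 11.95
position: [0.5313, -0.1726, 0.0474]
tool_rot: [[-0.975, 0.223, -0.002], [0.223, 0.975, 0.001], [0.003, 0.001, -1.0]]
ft_force: [-0.0, -1.4, 0.7]
grip_width: -0.0004
gripper_force: 0.0
```

```bash
python3 d.py .5357 -.1662 .046; python3 -c "
import numpy as np
j=np.array([.185,.9827]);s=np.array([.5705,.0215])+.155*j;print('stop',s,'final profile end',s-.12*j,'tcp ~',s-.1345*j)"
```

```text
t 11.95 pos [ 0.5313 -0.1726  0.0474] delta cm [-0.28  0.73  0.14] [-0.  -1.4  0.7] w -0.0004 q [ -30.   34.   87.   -0.   59. -107.]
stop [0.599175  0.1738185] final profile end [0.576975  0.0558945] tcp ~ [0.5742925  0.04164535]
```

move_arm([
  [0,0,0,-0.2,1,0,-1],
  [0,0,0,-0.2,2,0,-1],
  [0,0,0,-0.2,3.2,0,-1],
  [0,0,0,-0.1,4.6,0,-1],
  [0,0,0,0,6.2,0,-1],
])

```text
time_s: 12.45
position: [0.546, -0.1107, 0.049]
tool_rot: [[-0.975, 0.222, 0.001], [0.222, 0.975, -0.001], [-0.001, -0.0, -1.0]]
ft_force: [0.3, -0.9, 1.0]
grip_width: -0.0001
gripper_force: 0.9
```

move_arm([
  [0,0,0,0.1,1.6,0,-1],
  [0,0,0,0.1,3.2,0,-1],
  [0,0,0,0.2,4.8,0,-1],
  [0,0,0,0.2,6.4,0,-1],
  [0,0,0,0.3,8,0,-1],
])

```text
time_s: 12.95
position: [0.5607, -0.0318, 0.0486]
tool_rot: [[-0.975, 0.222, 0.0], [0.222, 0.975, -0.0], [-0.0, -0.0, -1.0]]
ft_force: [-0.5, -1.9, 1.2]
grip_width: 0.0
gripper_force: 1.0
```

```bash
python3 d.py .5743 .0416 .047
```

```text
t 12.95 pos [ 0.5607 -0.0318  0.0486] delta cm [0.31 7.46 0.16] [-0.5 -1.9  1.2] w 0.0 q [-15.  34.  87.  -0.  59. -93.]
```

move_arm([
  [0,0,0,0.1,1.5,0,-1],
  [0,0,0,0.1,3,0,-1],
  [0,0,0,0.2,4.3,0,-1],
  [0,0,0,0.2,5.4,0,-1],
  [0,0,0,0.3,6.2,0,-1],
])

```text
time_s: 13.45
position: [0.5715, 0.0288, 0.0486]
tool_rot: [[-0.975, 0.221, 0.0], [0.221, 0.975, -0.0], [-0.0, -0.0, -1.0]]
ft_force: [-0.3, -2.3, 1.2]
grip_width: -0.0001
gripper_force: 0.9
```

move_arm([
  [0,0,0,0,0.4,0,-1],
  [0,0,0,0,0.7,0,-1],
  [0,0,0,0,1.0,0,-1],
])

```text
time_s: 13.75
position: [0.5735, 0.0376, 0.0486]
tool_rot: [[-0.975, 0.222, -0.0], [0.222, 0.975, -0.0], [0.0, -0.0, -1.0]]
ft_force: [0.3, -0.9, 0.1]
grip_width: 0.0001
gripper_force: 0.7
```

Step in 2 mm increments until the force rises.

move_arm([
  [0,0,0,0,0.1,0,-1],
  [0,0,0,0,0.2,0,-1],
  [0,0,0,0,0.3,0,-1],
])

```text
time_s: 14.05
position: [0.5741, 0.0405, 0.0486]
tool_rot: [[-0.975, 0.222, -0.0], [0.222, 0.975, 0.0], [0.0, 0.0, -1.0]]
ft_force: [-0.3, -1.1, 0.3]
grip_width: 0.0001
gripper_force: 0.6
```

move_arm([
  [0,0,0,0,0.1,0,-1],
  [0,0,0,0,0.2,0,-1],
])

```text
time_s: 14.25
position: [0.5746, 0.0425, 0.0486]
tool_rot: [[-0.975, 0.222, -0.0], [0.222, 0.975, 0.0], [0.0, -0.0, -1.0]]
ft_force: [0.6, -0.8, -0.4]
grip_width: -0.0002
gripper_force: 0.6
```

move_arm([
  [0,0,0,0,0.1,0,-1],
  [0,0,0,0,0.2,0,-1],
])

```text
time_s: 14.45
position: [0.5751, 0.0446, 0.0486]
tool_rot: [[-0.975, 0.222, -0.0], [0.222, 0.975, 0.0], [0.0, 0.0, -1.0]]
ft_force: [-0.8, 0.2, -0.8]
grip_width: -0.0
gripper_force: 0.5
```

move_arm([
  [0,0,0,0,0.1,0,-1],
  [0,0,0,0,0.2,0,-1],
])

```text
time_s: 14.65
position: [0.5756, 0.0457, 0.0487]
tool_rot: [[-0.975, 0.221, 0.0], [0.221, 0.975, -0.002], [-0.001, -0.002, -1.0]]
ft_force: [-0.5, -10.1, 1.0]
grip_width: -0.0001
gripper_force: 4.7
```

```bash
python3 - <<'E'
from h import *
S=env.get_image("side")
save(S,"p1.png",(280,180,400,320),4)
E
```

```text
(no output)
```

View pics/p1.png

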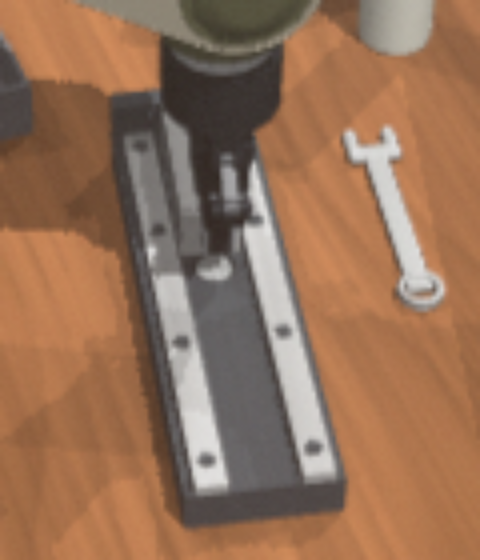

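Force rose to 10 N at the stop, and the picture shows the profile in the channel reaching the stop, with the sunken pin showing at (213,268). I'll push lightly once more, back off, rise and check.

move_arm([
  [0,0,0,0,0.1,0,-1],
  [0,0,0,0,0.1,0,-1],
  [0,0,0,0,-1,0,-1],
  [0,0,0,0,-3,0,-1],
  [0,0,0,0,-3,-3,-1],
])

```text
time_s: 15.2
position: [0.5667, 0.0158, 0.0759]
tool_rot: [[-0.975, 0.224, -0.007], [0.224, 0.975, 0.002], [0.007, -0.0, -1.0]]
ft_force: [-0.2, 0.6, 0.6]
grip_width: -0.0
gripper_force: 0.0
```

move_arm([
  [0,0,0,0,0,-4,-1],
  [0,0,0,1,-4,-8,-1],
  [0,0,0,2,-8,-12,-1],
  [0,0,0,4,-12,-14,-1],
  [0,0,0,6,-16,-14,-1],
])

```text
time_s: 15.7
position: [0.4789, -0.1218, 0.2206]
tool_rot: [[-0.975, 0.22, 0.005], [0.22, 0.975, -0.002], [-0.005, -0.001, -1.0]]
ft_force: [0.1, -0.6, -0.5]
grip_width: 0.0003
gripper_force: 0.0
```

```bash
python3 - <<'E'
from h import *
T=env.get_image("top");S=env.get_image("side")
a=cv2.resize(T["color"][165:275,205:405,::-1],None,fx=2,fy=2,interpolation=2);b=cv2.resize(S["color"][190:420,250:400,::-1],None,fx=2.5,fy=2.5,interpolation=2)
h=max(a.shape[0],b.shape[0]);pad=lambda i:cv2.copyMakeBorder(i,0,h-i.shape[0],0,0,0)
cv2.imwrite("pics/f.png",np.hstack([pad(a),pad(b)]));o=env.observe();print(o["time_s"],o["position"],o["ft_force"])
E
```

```text
15.8 [ 0.4766564  -0.12401463  0.21925005] [0.36973225 0.53212376 0.8173869 ]
```

View pics/f.png

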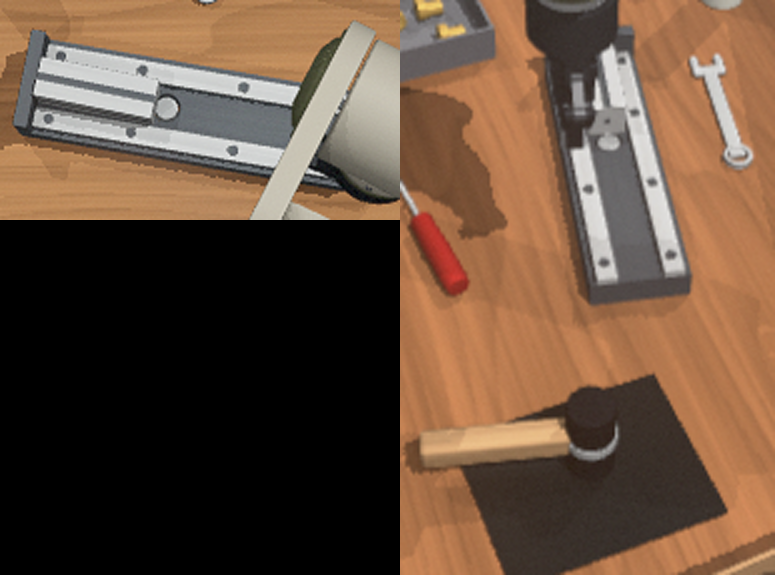

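The profile, at crop (38–158, 90), is butted against the stop in the channel, both pins are down, the mallet stands on the mat and the robot is clear. Handing in.

```bash
python3 -c "
from rig import env
print(env.close_job())"
```

```text
the job is handed in; nothing more can be done
None
```

The job is handed in at about 16 s of the 58 s: the pin was struck down with the mallet and stayed down, the mallet is back on the mat, and the profile is slid against the end stop; the final pictures showed all three, but no verdict came back.

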